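Scrape wax offcuts off the sprung glass slide tray

ROBOT

A 6-joint arm with a two-finger parallel gripper is mounted at the origin on the work surface. World frame = base frame: x ahead of the robot, y to its left, z up, the work surface at z = 0. Lengths are in m, angles in rad, forces in N, time in s.
With the tool pointing down it reaches from about 0.325 to 0.85 m from the base axis. Payload 15.5 kg.
Tool frame: the origin (TCP) lies at the very end of the fingers, on their centre line; the grasp point (between the pads) lies 19 mm behind it (tcp_to_grasp is the z of the grasp point in the tool frame, in m); z points along the fingers, y is the direction in which the jaws open and shut (so a half turn about z gives the same grasp; the last joint's range is limited). The gripper opens to 91 mm and grips with 3 to 60 N. Pads are 32 mm wide; open, the fingers measure 118 mm over their backs; the gripper's body (76 mm by 178 mm) begins 60 mm behind the grasp point.
Start: joints at [1.087, 0.494, 1.345, -0, 1.302, -0.096], TCP at [0.237, 0.578, 0.214] pointing down, gripper open.
Joint ranges: [-2.91, 2.91], [-0.82, 2.16], [0.22, 2.67], [-1.22, 4.37], [0.12, 2.79], [-3.08, 3.08]. Speed limits (rad/s): [1.89, 1.89, 2.57, 3.01, 3.01, 3.01].

INTERFACE

Orientations are given as a unit quaternion [w, x, y, z].
In Python, from rig import state, snapshot, get_calibration, hand_in, tcp_to_grasp gives the robot as it stands. The module is installed in compiled form; this text tells all that it offers.
- The arm moves only by the tool move_arm, never from a script. Its argument "motion" is a list of rows, each a list of 7 numbers: the turn, a rotation vector about the tool's x, y, z in degrees, then the shift along the tool's x, y, z in mm, then the finger opening in mm, from 0 to 91.2. A call has 1 to 20 rows; each row is the pose to reach, as a shift and turn from the pose commanded when the call began, along the tool's axes at that moment; what a row does not reach only later rows make up. A row lasts 1/12 s, in which the tool goes at most 41.7 mm and 7.16 degrees, less where a joint would pass 70% of its speed; a pose out of reach is approached as far as the arm can. A call with a gripper value outside its range is refused whole. The fingers move at their own pace and stop on an object; "grip_force" is the grip in N (left out, the last holds). Time passes only in rows, so rows that repeat a pose let the fingers close. It gives the time, the measured TCP pose, the force and the opening at its end, in the units of the state.
- state(): the state, without advancing time (a new reading comes with each control period).
- snapshot(name): name is "scene" or "side" or "wrist"; returns (picture, depth): 420x560x3 uint8, red, green, blue; 420x560 float32, m along the optical axis (not along the pixel's ray), 0 where there is no reading.
- get_calibration(name): a dict with "camera_matrix" (3x3 intrinsics, pixels), "dist" ([k1, k2, p1, p2, k3] as OpenCV has them; the pictures are not rectified), "R" (3x3) and "t" (3): a world point X has camera coordinates R X + t; the wrist camera has in their place "T_tool_cam" (4x4, takes a point from camera to tool coordinates, whose origin is the TCP and whose axes are the flange's). Camera axes: x right, y down, z forward; pixel columns grow to the right and rows downward; lengths in m; the calibration is good to about 2 mm. A picture is of the moment at which its call begins: read the wrist's pose just before it. get_calibration takes no time and is no camera call.
- hand_in(): hands the job in, once; it reports no verdict.
The state is a dict: "clock": time; "qpos": joint angles; "joint_vel": joint speeds; "effort": joint torques, N m; "eef_pos": TCP position; "ee_rot": TCP orientation; "ft_force": force on the tool from outside, world axes, zero at the start; "torque": the same for the moment, N m; "finger_gap": finger opening in m.
Only numpy, scipy, OpenCV 4.12 (cv2) and the standard library are available. Lean on these libraries where they do the work, as an engineer would, in place of code of your own. Each camera call takes 0.05 s, during which the arm holds its last target. There are 200 camera calls.

TASK

Take the scraper block out of its cradle, set its blade down on the glass tray behind all three wax offcuts, at the end away from the steel catch bin, and press lightly until the sprung tray gives a little. Keep it pressed like that while you wipe the whole length of the tray, so that all the wax drops off the far end into the bin, then hang the scraper back upright in its cradle. Never press hard on the glass, never touch the wax with the gripper or arm, and leave the other things on the bench where they are.

Things in the scene. Friction and masses are not known exactly. Their poses are not given: they have to be found in the camera images.
- track: Steel slide track fixed to the bench, 124 mm wide (x), 260 mm long (y). Origin: centre of its underside on the bench. Two rails run along y; the gap between them is 108 mm and their tops are 96 mm above the origin. Both ends of the track are open. The tray rides between the rails.
- tray: Glass tray in the track, 104 mm wide (x), 260 mm long (y), 8 mm thick, axes as the track's. Origin: centre of its top face, 82 mm above the track's origin (the rail tops are 14 mm higher). It rides on springs and sinks straight down when pressed: it starts to give at about 1 N and then takes 1 N more per mm, until it meets its stop after 6 mm.
- bin: Open steel catch bin, fixed, 150 mm (x) by 130 mm (y), 60 mm high, 4 mm walls, its two inner y sides sloping to a 45 mm wide floor. Origin: centre of its underside. It stands at one end of the track (either the track's +y or -y end; its centre is about 185 mm from the track's), its near wall 10 mm in under the end of the tray. Wax that goes over that end drops into it.
- cradle: Aluminium cradle fixed to the bench left or right of the track: base 170 mm (x) by 60 mm (y), two posts 124 mm apart along x. Origin: centre of its underside. The scraper's head lies along x on the flat post tops, 64 mm above the origin, between low lips (36 mm apart in y, 10 mm high); its blade hangs between the posts (inner faces 106 mm apart).
- scraper: Scraper block, 210 g, same after a half turn. Origin: centre of its head's underside. Head: grey bar 140 (x) x 26 (y) x 28 mm high. Grip: black block on top, 60 (x) x 24 (y) mm, z 28 to 72 mm. A steel blade 90 mm wide (x), 6 mm thick (y) hangs centred below; a clamp sets how far its level edge stands out below the head: 26 to 48 mm, different every time and not reported.
- wax_bar: Loose off-white wax offcut on the tray, 70 mm (x) by 26 mm (y) by 13 mm. Origin: centre of its underside.
- wax_ell: Loose off-white L-shaped wax offcut on the tray, 66 mm (x) by 30 mm (y) by 12 mm. Origin: centre of its underside.
- wax_step: Loose off-white stepped wax offcut on the tray, 60 mm (x) by 28 mm (y), 9 to 17 mm high. Origin: centre of its underside. All three lie roughly across the track in the middle of the tray and leave about 50 mm of glass free at each end.
- mailer: Grey slide mailer box, loose, 122 x 82 x 35 mm, on the bench at the other end of the track from the bin. Bystander; origin: centre of its underside.
- jar: Blue plastic staining jar, loose, 66 x 66 x 100 mm, across the track from the cradle. Bystander; origin: centre of its underside.
- slide_holder: Chrome slide holder with three frosted slides, loose, 100 x 50 x 81 mm, beyond the track. Bystander; origin: centre of its underside.
- dishes: Stack of three clear dishes, loose, 94 mm across, 45 mm high, beyond the track. Bystander; origin: centre of its underside.
- reagent: Amber reagent bottle, loose, 70 mm across, 140 mm high, beyond the track. Bystander; origin: centre of its underside.
- stain_pot: Amber stain pot, loose, 60 mm across, 80 mm high, beyond the track. Bystander; origin: centre of its underside. A heavy white box of tissue cassettes (90 x 120 x 36 mm), not reported, stands near the robot, left of its middle.
Mind the look-alikes: they are no part of the job. What is shaped like the wax_step but blue or brown is not meant. Leave any turquoise look-alike of the scraper alone.

How it is judged:
By the outcome, as a careful person would: the job done as asked, in the order asked, and still so for the second after the job is handed in, with the robot touching nothing.
It also fails if it takes over 64 s, if anything falls off the work surface, if the arm or the gripper's body presses on something with over 40 N, if the wrist force passes 120 N, or if a joint passes its speed limit or range.

## Working session

There is one attempt and no reset: what is moved stays moved. The work goes in short steps, Python scripts to look and compute and a tool call to move; the robot and the scene stay as the last step left them, time stands still between calls to the robot, and variables do not carry over. Pictures are saved under pics/ and viewed, about 8 in all and at most 12, crops included, and the job is handed in when it is done.

Besides the shell and the picture viewer there is one more tool, called after "Emit:" by a JSON object that holds its "api" and its "payload", one argument or row to a line. move_arm: Moves the arm, as the interface text tells. Its arguments: {"type":"object","properties":{"motion":{"type":"array"},"grip_force":{"type":"number"}},"required":["motion"]}

```bash
mkdir -p pics
cat > h.py <<'E'
import numpy as np, cv2
from rig import state, snapshot, get_calibration, hand_in, tcp_to_grasp
from scipy.spatial.transform import Rotation as Ro
def T_tool():
    s=state(); q=s['ee_rot']; T=np.eye(4); T[:3,:3]=Ro.from_quat([q[1],q[2],q[3],q[0]]).as_matrix(); T[:3,3]=s['eef_pos']; return T
def cloud(name):
    c=get_calibration(name); T=T_tool(); im,d=snapshot(name)
    h,w=d.shape; u,v=np.meshgrid(np.arange(w),np.arange(h))
    p=np.stack([u.ravel(),v.ravel()],1).astype(np.float64)[:,None]
    n=cv2.undistortPoints(p,np.array(c['camera_matrix']),np.array(c['dist']))[:,0].reshape(h,w,2)
    X=np.dstack([n[...,0]*d,n[...,1]*d,d])
    if name=='wrist':
        M=T@np.array(c['T_tool_cam']); W=X@M[:3,:3].T+M[:3,3]
    else: W=(X-np.array(c['t']))@np.array(c['R'])
    W[d==0]=np.nan
    return im,W
def save(n,im): cv2.imwrite('pics/'+n+'.png',im[...,::-1])
E
python3 - <<'E'
from h import *
print(state(),tcp_to_grasp)
out=[]
for n in ['scene','side','wrist']:
    im,W=cloud(n); np.savez('c_'+n,im=im,W=W); out.append(im)
    c=get_calibration(n); print(n, (-np.array(c['R']).T@c['t']) if 'R' in c else np.array(c['T_tool_cam']).round(3))
save('scene1',out[0]);save('side1',out[1]);
E
```

```text
{'clock': 0.0, 'qpos': array([ 1.08651309e+00,  4.94150453e-01,  1.34614598e+00,  2.26848401e-05,
        1.30251525e+00, -9.55267855e-02]), 'joint_vel': array([ 0.00112593,  0.00037059, -0.00045001, -0.00151738, -0.00129752,
        0.00015877]), 'effort': array([ 2.37261753e-03, -8.78831792e+01, -3.81852078e+01,  7.06822705e-02,
        5.34141599e-02,  1.31841938e-05]), 'eef_pos': array([0.23672045, 0.57801196, 0.21335359]), 'ee_rot': array([-1.84715291e-04,  1.93159426e-01,  9.81167195e-01, -5.80954915e-04]), 'ft_force': array([-0.55535729,  0.00678907,  0.10996938]), 'torque': array([-0.01529873,  0.04468819,  0.03339279]), 'finger_gap': 0.09168640257105244} -0.0188
scene [ 1.05372074 -0.17965631  0.92747963]
side [ 0.02938736 -0.72201061  0.58587556]
wrist [[-0.001 -0.969 -0.246  0.068]
 [ 1.    -0.001  0.    -0.   ]
 [-0.001 -0.246  0.969 -0.172]
 [ 0.     0.     0.     1.   ]]
```

View pics/scene1.png

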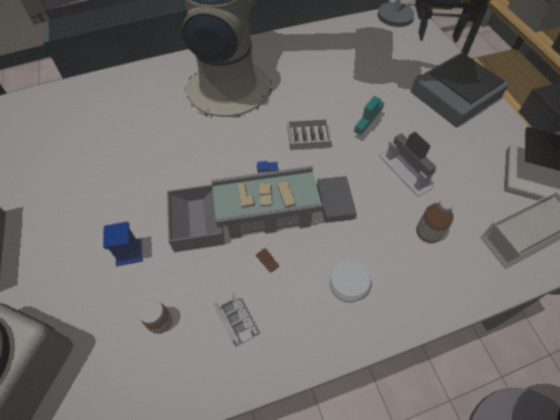

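View pics/side1.png

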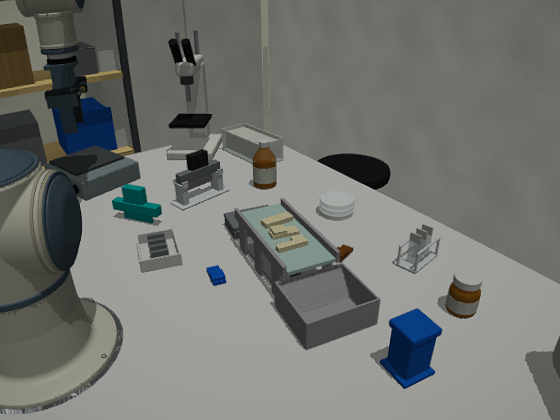

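The scene view shows the cradle with the scraper at (410,160), the turquoise decoy at (370,115), the track at (265,200), the bin at the left end (-y) at (195,215), the mailer at (336,198), and the three wax pieces at (245–290,195). The side view agrees. Next I'll measure the poses from the depth clouds.

```bash
python3 - <<'E'
from h import *
for n in ['scene','side']:
    z=np.load(f'c_{n}.npz'); im=z['im'];W=z['W']
    for nm,u,v in ([('turq',370,115),('grip',418,145),('head',405,150),('mail',336,198),('tray',310,190),('binw',175,190),('wax',245,195)] if n=='scene' else [('grip',197,160),('head',200,174),('tray',305,250),('microbase',90,170)]):
        print(n,nm,W[v,u].round(4))
    P=W.reshape(-1,3); C=im.reshape(-1,3).astype(int)
    # rail tops: z 0.09-0.1
    def rect(m,t):
        p=P[m]; 
        if len(p)<10: print(t,len(p)); return
        r=cv2.minAreaRect((p[:,:2]*1000).astype(np.float32)); print(n,t,len(p),[np.round(x,1) for x in r], 'z',np.round(np.nanmedian(p[:,2]),4), np.round(p[:,:2].mean(0),4))
    x,y,zz=P.T
    tr=(x>.3)&(x<.62)&(y>-.3)&(y<.15)
    rect(tr&(zz>.091)&(zz<.101)&(C.max(1)-C.min(1)<25),'rails')
    rect((C[:,0]<60)&(zz>.10)&(zz<.2)&(y>.15)&(y<.45)&(x>.2)&(x<.55)&(C.max(1)<70),'grip')
    rect((zz>.075)&(zz<.2)&(y>.15)&(y<.5)&(x>.3)&(x<.55),'scraper')
    wax=(C[:,0]-C[:,2]>30)&tr&(zz>.082)&(zz<.11)
    rect(wax,'wax')
    im2=(wax.reshape(im.shape[:2])).astype(np.uint8); k,l,s,c=cv2.connectedComponentsWithStats(im2)
    for i in range(1,k):
        if s[i,4]>15: rect((l.ravel()==i),'wax%d'%i)
    g=(C[:,1]-C[:,0]>12)&(C[:,1]-C[:,0]<60)&tr&(zz>.07)&(zz<.09); rect(g,'glass')
c=get_calibration('scene');
E
python3 - <<'E'
import cv2,numpy as np
a=np.load('c_scene.npz')['im'][120:260,150:450]; b=np.load('c_side.npz')['im'][120:350,100:400]
cv2.imwrite('pics/crop1.png',cv2.resize(a,(800,373),interpolation=2)[...,::-1])
E
```

```text
scene turq [0.3366 0.3415 0.0731]
scene grip [0.5195 0.3785 0.1281]
scene head [0.4919 0.3688 0.0809]
scene mail [0.5471 0.1469 0.0367]
scene tray [0.5265 0.0796 0.0777]
scene binw [ 0.397  -0.244   0.0576]
scene wax [ 0.4957 -0.0808  0.0917]
scene rails 821 [array([508.8, -32.2]), array([259.5, 126.8]), np.float64(80.5)] z 0.0947 [ 0.5123 -0.0338]
scene grip 311 [array([512. , 382.9]), array([59.5, 21.1]), np.float64(11.7)] z 0.1264 [0.5157 0.3795]
scene scraper 882 [array([426.9, 365.2]), array([250.3,  61.5]), np.float64(5.4)] z 0.0977 [0.4678 0.3726]
scene wax 503 [array([511.2, -32.3]), array([131.5,  66.5]), np.float64(73.7)] z 0.094 [ 0.5135 -0.0286]
scene wax1 196 [array([525.5,  14.7]), array([22.1, 65.6]), np.float64(87.7)] z 0.0944 [0.5264 0.015 ]
scene wax2 141 [array([493.3, -79.5]), array([25.3, 61.1]), np.float64(83.0)] z 0.0934 [ 0.4989 -0.083 ]
scene wax3 82 [array([496.7, -30.4]), array([22.3, 25.7]), np.float64(72.5)] z 0.0987 [ 0.4973 -0.0308]
scene wax4 84 [array([523.6, -36.9]), array([22.3, 28. ]), np.float64(72.7)] z 0.0904 [ 0.5236 -0.0368]
scene glass 1193 [
[... 368 characters left out ...]
80.8]), array([63.2, 28. ]), np.float64(15.0)] z 0.1205 [0.5031 0.3755]
side scraper 820 [array([426.3, 361.5]), array([252.6,  58. ]), np.float64(5.9)] z 0.0955 [0.4558 0.3669]
side wax 519 [array([504.7, -69.3]), array([197. ,  94.8]), np.float64(86.8)] z 0.0924 [ 0.5063 -0.0369]
side wax1 171 [array([522.2,  14. ]), array([28.1, 69.5]), np.float64(87.6)] z 0.0929 [0.5212 0.012 ]
side wax2 161 [array([510. , -24.7]), array([52.3, 54.8]), np.float64(74.3)] z 0.0959 [ 0.506  -0.0358]
side wax6 168 [array([489.3, -81.2]), array([30.4, 64. ]), np.float64(83.6)] z 0.0919 [ 0.493  -0.0855]
side glass 2047 [array([509.9, -35. ]), array([266.2, 106.3]), np.float64(78.9)] z 0.0799 [ 0.501  -0.0634]
```

View pics/crop1.png

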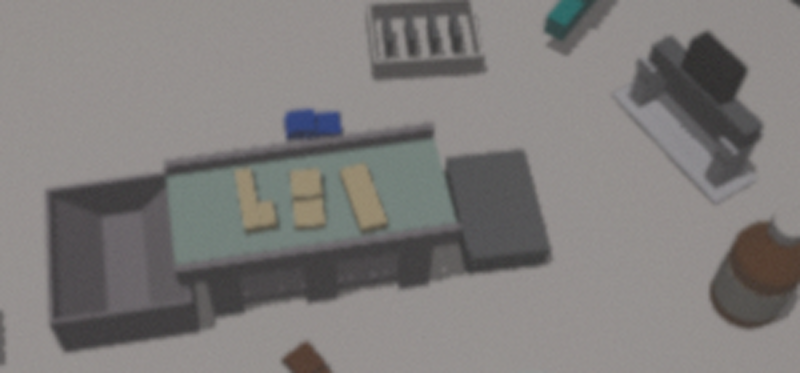

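```bash
cat >> h.py <<'E'
def goal(x,y,z,ang):
    a=np.radians(ang); ty=np.array([np.cos(a),np.sin(a),0]); tz=np.array([0,0,-1.]); R=np.c_[np.cross(ty,tz),ty,tz]
    T=T_tool(); rv=np.degrees(Ro.from_matrix(T[:3,:3].T@R).as_rotvec()); sh=T[:3,:3].T@(np.array([x,y,z])-T[:3,3])*1000
    print('turn',rv.round(2),'shift',sh.round(1),'cur ang',np.degrees(np.arctan2(T[1,1],T[0,1])).round(2))
E
python3 -c "
from h import *
goal(.52,.385,.29,102)"
```

```text
turn [-5.000e-02 -2.000e-02 -3.428e+01] shift [-335.2  -71.4  -76.5] cur ang 67.72
```

Emit:
{"api": "move_arm", "payload": {
  "motion": [
    [0,0,0,0,0,-40,91],
    [0,0,0,0,0,-76,91],
    [0,0,-34.3,-335,-71,-76,91],
    [0,0,-34.3,-335,-71,-76,91],
    [0,0,-34.3,-335,-71,-76,91],
    [0,0,-34.3,-335,-71,-76,91],
    [0,0,-34.3,-335,-71,-76,91],
    [0,0,-34.3,-335,-71,-76,91],
    [0,0,-34.3,-335,-71,-76,91],
    [0,0,-34.3,-335,-71,-76,91],
    [0,0,-34.3,-335,-71,-76,91],
    [0,0,-34.3,-335,-71,-76,91],
    [0,0,-34.3,-335,-71,-76,91],
    [0,0,-34.3,-335,-71,-76,91],
    [0,0,-34.3,-335,-71,-76,91]
  ]
}}

```text
clock: 1.4
eef_pos: [0.5191, 0.3863, 0.2899]
ee_rot: [-0.0, -0.105, 0.994, 0.0]
ft_force: [-0.1, 0.8, 0.5]
finger_gap: 0.0906
```

Run:
```python
from h import *
goal(.52,.385,.29,102)
im,W=cloud('wrist'); np.savez('c_w1',im=im,W=W); save('w1',im)
P=W.reshape(-1,3);x,y,z=P.T
for t,a,b in [('top',.128,.145),('headtop',.086,.097),('lips/posts',.068,.078),('base',.004,.03)]:
    m=(z>a)&(z<b)&(abs(x-.51)<.12)&(abs(y-.38)<.07); p=P[m]
    if len(p)<10: print(t,len(p)); continue
    r=cv2.minAreaRect((p[:,:2]*1000).astype(np.float32)); print(t,len(p),r,np.median(p[:,2]))
```

```text
turn [ 0.01 -0.02  0.08] shift [-0.6 -1.5 -0.1] cur ang 102.08
top 1126 ((508.7325439453125, 386.00457763671875), (59.931304931640625, 23.94315528869629), 12.880104064941406) 0.1370302634229638
headtop 1165 ((508.1788635253906, 385.5947265625), (138.83482360839844, 25.68037223815918), 12.577319145202637) 0.09297809513246441
lips/posts 197 ((507.0453796386719, 384.10162353515625), (141.81103515625, 44.021541595458984), 12.406986236572266) 0.07517211366416038
base 1835 ((509.9830017089844, 360.23541259765625), (170.32569885253906, 115.25685119628906), 9.026233673095703) 0.0071247841575343696
```

View pics/w1.png

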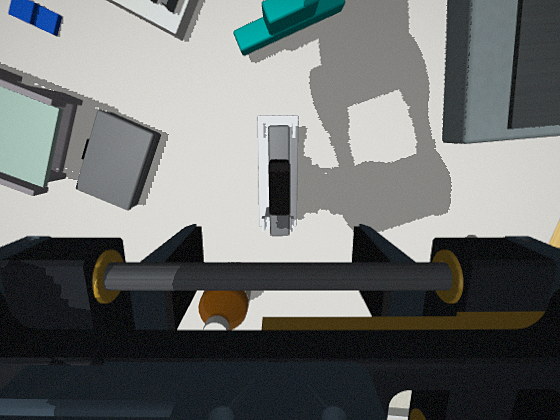

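The wrist view shows the scraper in its cradle with the grip top at (280,187), clear of the reagent bottle. I'll descend to the grip.

```bash
python3 -c "
from h import *
goal(.5085,.3858,.101,102.6)"
```

```text
turn [ 0.   -0.01 -0.5 ] shift [ 10.4   1.6 189. ] cur ang 102.1
```

Emit:
{"api": "move_arm", "payload": {
  "motion": [
    [0,0,-0.5,10.4,1.6,30,70],
    [0,0,-0.5,10.4,1.6,60,70],
    [0,0,-0.5,10.4,1.6,90,70],
    [0,0,-0.5,10.4,1.6,115,70],
    [0,0,-0.5,10.4,1.6,135,70],
    [0,0,-0.5,10.4,1.6,155,70],
    [0,0,-0.5,10.4,1.6,170,70],
    [0,0,-0.5,10.4,1.6,180,70],
    [0,0,-0.5,10.4,1.6,186,70],
    [0,0,-0.5,10.4,1.6,189,70],
    [0,0,-0.5,10.4,1.6,189,70],
    [0,0,-0.5,10.4,1.6,189,70]
  ]
}}

```text
clock: 2.45
eef_pos: [0.5098, 0.3854, 0.1017]
ee_rot: [0.0, -0.109, 0.994, 0.0]
ft_force: [-0.4, 0.2, -0.9]
finger_gap: 0.07
```

Emit:
{"api": "move_arm", "payload": {
  "motion": [
    [0,0,0,0,0,0,40],
    [0,0,0,0,0,0,30],
    [0,0,0,0,0,0,24],
    [0,0,0,0,0,0,20],
    [0,0,0,0,0,0,15],
    [0,0,0,0,0,0,15],
    [0,0,0,0,0,0,15],
    [0,0,0,0,0,0,15]
  ],
  "grip_force": 25
}}

```text
clock: 3.12
eef_pos: [0.5095, 0.3851, 0.1009]
ee_rot: [-0.0, -0.109, 0.994, -0.0]
ft_force: [-0.3, 1.2, -0.0]
finger_gap: 0.0239
```

Emit:
{"api": "move_arm", "payload": {
  "motion": [
    [0,0,0,0,0,-5,15],
    [0,0,0,0,0,-15,15],
    [0,0,0,0,0,-30,15],
    [0,0,0,0,0,-50,15],
    [0,0,0,0,0,-75,15],
    [0,0,0,0,0,-100,15],
    [0,0,0,0,0,-115,15],
    [0,0,0,0,0,-120,15],
    [0,0,0,0,0,-120,15],
    [0,0,0,0,0,-120,15],
    [0,0,0,0,0,-120,15]
  ]
}}

```text
clock: 4.03
eef_pos: [0.5089, 0.3847, 0.2197]
ee_rot: [-0.001, -0.109, 0.994, -0.0]
ft_force: [0.2, -0.4, -2.6]
finger_gap: 0.0242
```

Run:
```python
from h import *
T=T_tool(); print(T[:3,3], state()['ft_force'],state()['finger_gap'])
a=np.radians(12.6); ux=np.array([np.cos(a),np.sin(a)]); uy=np.array([-np.sin(a),np.cos(a)])
for n in ['side','scene']:
    im,W=cloud(n); P=W.reshape(-1,3); d=P[:,:2]-T[:2,3]; lx=d@ux; ly=d@uy
    m=(abs(lx)<.08)&(abs(ly)<.025)&(P[:,2]>.09)&(P[:,2]<.26)
    z=P[m,2]; h,e=np.histogram(z-T[2,3],bins=np.arange(-.1,.05,.005))
    print(n,[(round(v,3),int(c)) for v,c in zip(e,h)])
    q=m&(P[:,2]-T[2,3]<-.045); print('blade',q.sum(),'x',np.percentile(lx[q],[1,50,99]),'y',np.median(ly[q]),'zmin pct',np.percentile(P[q,2]-T[2,3],[0,1,3,10]))
    q=m&(abs(P[:,2]-T[2,3]+.024)<.012); print('head x',np.percentile(lx[q],[1,99]),'zmin',np.percentile(P[m&(abs(lx)>.055),2]-T[2,3],[1,3,10,95,99]))
    if n=='side':
        ij=np.argwhere(m.reshape(420,560)); (r0,c0),(r1,c1)=ij.min(0),ij.max(0); cr=im[r0-40:r1+40,c0-40:c1+40]; print(r0,c0); save('lift',cv2.resize(cr,None,fx=3,fy=3))
```

```text
[0.50890151 0.38468544 0.21968945] [ 0.17436407 -0.43319614 -2.62811646] 0.024191489801738367
side [(np.float64(-0.1), 0), (np.float64(-0.095), 0), (np.float64(-0.09), 0), (np.float64(-0.085), 0), (np.float64(-0.08), 0), (np.float64(-0.075), 0), (np.float64(-0.07), 7), (np.float64(-0.065), 42), (np.float64(-0.06), 49), (np.float64(-0.055), 46), (np.float64(-0.05), 50), (np.float64(-0.045), 40), (np.float64(-0.04), 41), (np.float64(-0.035), 75), (np.float64(-0.03), 90), (np.float64(-0.025), 85), (np.float64(-0.02), 87), (np.float64(-0.015), 142), (np.float64(-0.01), 36), (np.float64(-0.005), 31), (np.float64(0.0), 39), (np.float64(0.005), 34), (np.float64(0.01), 42), (np.float64(0.015), 34), (np.float64(0.02), 38), (np.float64(0.025), 40), (np.float64(0.03), 59), (np.float64(0.035), 35), (np.float64(0.04), 1), (np.float64(0.045), 0)]
blade 194 x [-0.04533079 -0.0049414   0.04160083] y -0.002821123349157288 zmin pct [-0.06633837 -0.06588517 -0.06515854 -0.06277353]
head x [-0.07352515  0.06397244] zmin [-0.03781145 -0.03713661 -0.03530705 -0.01114249 -0.01065491]
107 170
scene [(np.flo
[... 270 characters left out ...]
loat64(-0.045), 0), (np.float64(-0.04), 11), (np.float64(-0.035), 72), (np.float64(-0.03), 79), (np.float64(-0.025), 87), (np.float64(-0.02), 82), (np.float64(-0.015), 175), (np.float64(-0.01), 130), (np.float64(-0.005), 23), (np.float64(0.0), 31), (np.float64(0.005), 36), (np.float64(0.01), 40), (np.float64(0.015), 33), (np.float64(0.02), 25), (np.float64(0.025), 24), (np.float64(0.03), 64), (np.float64(0.035), 39), (np.float64(0.04), 1), (np.float64(0.045), 0)]
blade 145 x [-0.0421177   0.00595264  0.04431046] y -0.002764572395975867 zmin pct [-0.06497157 -0.06391245 -0.06308516 -0.06194346]
head x [-0.0662867   0.07184874] zmin [-0.03543185 -0.03365261 -0.0307273  -0.00861106 -0.00703207]
```

```bash
python3 -c "
from h import *
goal(.56,.03,.33,80.5)"
```

```text
turn [-0.06 -0.1  22.02] shift [  27.4 -357.5 -110. ] cur ang 102.52
```

Emit:
{"api": "move_arm", "payload": {
  "motion": [
    [0,0,0,0,0,-20,15],
    [0,0,0,0,0,-50,15],
    [0,0,5,5,-30,-80,15],
    [0,0,10,10,-65,-110,15],
    [0,0,15,14,-100,-110,15],
    [0,0,22,18,-135,-110,15],
    [0,0,22,20,-170,-110,15],
    [0,0,22,22,-205,-110,15],
    [0,0,22,24,-240,-110,15],
    [0,0,22,26,-275,-110,15],
    [0,0,22,27,-305,-110,15],
    [0,0,22,27,-330,-110,15],
    [0,0,22,27,-350,-110,15],
    [0,0,22,27,-357,-110,15],
    [0,0,22,27,-357,-110,15],
    [0,0,22,27,-357,-110,15],
    [0,0,22,27,-357,-110,15]
  ]
}}

```text
clock: 5.55
eef_pos: [0.5603, 0.0318, 0.3307]
ee_rot: [-0.0, 0.082, 0.997, 0.0]
ft_force: [-0.1, 0.3, -2.3]
finger_gap: 0.0241
```

Run:
```python
from h import *
T=T_tool(); print(T[:3,3], state()['ft_force'],state()['finger_gap'])
im,W=cloud('wrist'); np.savez('c_w2',im=im,W=W); save('w2',im)
P=W.reshape(-1,3);x,y,z=P.T;C=im.reshape(-1,3).astype(int)
reg=(x>.38)&(x<.66)&(y>-.22)&(y<.16)
def rect(m,t):
    p=P[m]; print(t,len(p),cv2.minAreaRect((p[:,:2]*1000).astype(np.float32)) if len(p)>5 else '',np.median(p[:,2]))
r=reg&(z>.092)&(z<.101)&(C[:,0]-C[:,2]<15); rect(r,'rails')
r=reg&(z>.078)&(z<.085); rect(r,'glass')
w=reg&(C[:,0]-C[:,2]>25)&(z>.084)&(z<.11); rect(w,'wax')
k,l,s,c=cv2.connectedComponentsWithStats(w.reshape(420,560).astype(np.uint8))
for i in range(1,k):
    if s[i,4]>60: rect(l.ravel()==i,i)
```

```text
[0.56025958 0.03178676 0.33066657] [-0.07017702  0.26690858 -2.25522787] 0.024147387484782352
rails 2835 ((505.65869140625, -31.744247436523438), (259.38897705078125, 123.70266723632812), 80.4479751586914) 0.09687766605907355
glass 9773 ((506.246337890625, -32.2906494140625), (261.72235107421875, 108.86302185058594), 80.38921356201172) 0.08303181082405958
wax 294 ((505.3399963378906, -42.424293518066406), (118.43985748291016, 67.13388061523438), 70.99755096435547) 0.09483875332849281
```

View pics/w2.png

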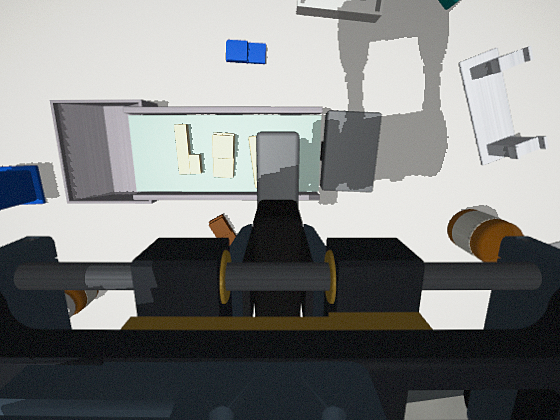

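The wrist view shows the held scraper at (278,165), the wax pieces at (187,150), (223,155) and (253,160), all forward of it, and the tray spanning columns 130–325. Moving above the tray's +y end.

```bash
python3 -c "
from h import *
goal(.5252,.0824,.157,80.45)"
```

```text
turn [ 0.01 -0.02  0.15] shift [ 42.8  44.  173.8] cur ang 80.6
```

Emit:
{"api": "move_arm", "payload": {
  "motion": [
    [0,0,0,20,20,0,15],
    [0,0,0,42.8,44,10,15],
    [0,0,0.15,42.8,44,35,15],
    [0,0,0.15,42.8,44,60,15],
    [0,0,0.15,42.8,44,85,15],
    [0,0,0.15,42.8,44,110,15],
    [0,0,0.15,42.8,44,130,15],
    [0,0,0.15,42.8,44,148,15],
    [0,0,0.15,42.8,44,160,15],
    [0,0,0.15,42.8,44,168,15],
    [0,0,0.15,42.8,44,172,15],
    [0,0,0.15,42.8,44,173.8,15],
    [0,0,0.15,42.8,44,173.8,15],
    [0,0,0.15,42.8,44,173.8,15],
    [0,0,0.15,42.8,44,173.8,15]
  ]
}}

```text
clock: 6.85
eef_pos: [0.526, 0.0812, 0.1578]
ee_rot: [0.001, 0.084, 0.996, 0.0]
ft_force: [-0.3, -0.2, -1.5]
finger_gap: 0.0246
```

```bash
cat > look.py <<'E'
from h import *
import sys
# tray height & scraper edge from the side/scene cameras, relative to the rails
print(state()['eef_pos'],state()['ft_force'],state()['finger_gap'])
u=np.array([.1659,.9861]); v=np.array([.9861,-.1659]); o=np.array([.506,-.032])
for n in ['side','scene']:
    im,W=cloud(n); P=W.reshape(-1,3); C=im.reshape(-1,3).astype(int); d=P[:,:2]-o; ly=d@u; lx=d@v; z=P[:,2]
    g=(abs(lx)<.042)&(ly>-.12)&(ly<-.10)&(z<.09)&(z>.065); g2=(abs(lx)<.042)&(ly>.075)&(ly<.095)&(z<.09)&(z>.065)
    r=(abs(abs(lx)-.058)<.004)&(abs(ly)<.12)&(z>.088)&(z<.1)&(abs(C[:,0]-C[:,2])<20)
    print(n,'glass',np.median(z[g]).round(4),np.median(z[g2]).round(4),g.sum(),g2.sum(),'rails',np.median(z[r]).round(4),r.sum())
E
python3 look.py; python3 -c "
from h import *
goal(.5252,.0824,.148,80.45)"
```

```text
[0.52600121 0.08120353 0.1578412 ] [-0.29869825 -0.1551507  -1.46925491] 0.02456370271027141
side glass 0.08 0.08 255 126 rails 0.0936 531
scene glass 0.0814 0.0813 226 217 rails 0.095 369
turn [ 0.01  0.05 -0.08] shift [0.9 1.1 9.6] cur ang 80.37
```

Emit:
{"api": "move_arm", "payload": {
  "motion": [
    [0,0,0,0,0,3,15],
    [0,0,0,0,0,5,15],
    [0,0,0,0,0,7,15],
    [0,0,0,0,0,8,15],
    [0,0,0,0,0,8.5,15],
    [0,0,0,0,0,9,15],
    [0,0,0,0,0,9,15],
    [0,0,0,0,0,9,15]
  ]
}}

```text
clock: 7.62
eef_pos: [0.5256, 0.0811, 0.1481]
ee_rot: [0.0, 0.084, 0.996, 0.0]
ft_force: [0.0, -0.7, -2.4]
finger_gap: 0.0241
```

```bash
python3 look.py
```

```text
[0.52561137 0.08114785 0.14813727] [ 0.02745428 -0.66432048 -2.37862028] 0.024065538515670056
side glass 0.08 0.08 254 119 rails 0.0935 530
scene glass 0.0814 0.0814 224 219 rails 0.0951 359
```

Emit:
{"api": "move_arm", "payload": {
  "motion": [
    [0,0,0,0,0,0.5,15],
    [0,0,0,0,0,1,15],
    [0,0,0,0,0,1.5,15],
    [0,0,0,0,0,1.5,15]
  ]
}}

```text
clock: 8.05
eef_pos: [0.5256, 0.0812, 0.1465]
ee_rot: [-0.0, 0.084, 0.996, -0.0]
ft_force: [-0.5, -0.9, -0.7]
finger_gap: 0.0241
```

```bash
python3 look.py
```

```text
[0.52558155 0.08115488 0.14652856] [-0.53369509 -0.86820664 -0.68539783] 0.024085648875471342
side glass 0.08 0.08 251 123 rails 0.0936 528
scene glass 0.0816 0.0815 231 222 rails 0.0953 338
```

Force is rising slightly, so contact is near. Another 1 mm.

Emit:
{"api": "move_arm", "payload": {
  "motion": [
    [0,0,0,0,0,0.5,15],
    [0,0,0,0,0,1,15],
    [0,0,0,0,0,1,15],
    [0,0,0,0,0,1,15]
  ]
}}

```text
clock: 8.48
eef_pos: [0.5256, 0.0812, 0.1456]
ee_rot: [0.0, 0.084, 0.996, 0.0]
ft_force: [-0.1, -0.3, -0.7]
finger_gap: 0.0237
```

```bash
python3 look.py
```

```text
[0.52560878 0.08116891 0.14564823] [-0.11707686 -0.25503919 -0.66491969] 0.023731078028994452
side glass 0.0791 0.0793 250 120 rails 0.0936 522
scene glass 0.0807 0.0805 229 217 rails 0.0954 334
```

Emit:
{"api": "move_arm", "payload": {
  "motion": [
    [0,0,0,0,0,0.5,15],
    [0,0,0,0,0,1,15],
    [0,0,0,0,0,1.5,15],
    [0,0,0,0,0,1.5,15]
  ]
}}

```text
clock: 8.92
eef_pos: [0.5256, 0.0812, 0.1441]
ee_rot: [0.0, 0.084, 0.996, 0.0]
ft_force: [-0.7, -0.2, 1.5]
finger_gap: 0.0237
```

```bash
python3 look.py; python3 -c "
from h import *
goal(.506-.1659*.131,-.032-.9861*.131,state()['eef_pos'][2],80.45)"
```

```text
[0.52560483 0.08115046 0.14407255] [-0.68106883 -0.16285545  1.45481102] 0.02373480988089001
side glass 0.0776 0.0775 255 124 rails 0.0936 529
scene glass 0.0791 0.0788 228 218 rails 0.0949 352
turn [ 0.    0.   -0.08] shift [ 2.000e-01 -2.458e+02 -0.000e+00] cur ang 80.37
```

Emit:
{"api": "move_arm", "payload": {
  "motion": [
    [0,0,0,0,-2,0,15],
    [0,0,0,0,-5,0,15],
    [0,0,0,0,-9,0,15],
    [0,0,0,0,-13,0,15],
    [0,0,0,0,-17,0,15],
    [0,0,0,0,-21,0,15],
    [0,0,0,0,-25,0,15],
    [0,0,0,0,-29,0,15],
    [0,0,0,0,-33,0,15],
    [0,0,0,0,-37,0,15],
    [0,0,0,0,-41,0,15],
    [0,0,0,0,-45,0,15],
    [0,0,0,0,-49,0,15],
    [0,0,0,0,-53,0,15],
    [0,0,0,0,-57,0,15],
    [0,0,0,0,-61,0,15],
    [0,0,0,0,-65,0,15],
    [0,0,0,0,-69,0,15],
    [0,0,0,0,-73,0,15],
    [0,0,0,0,-75,0,15]
  ]
}}

```text
clock: 10.68
eef_pos: [0.5129, 0.0067, 0.1441]
ee_rot: [-0.0, 0.084, 0.996, -0.0]
ft_force: [0.2, 2.1, 1.4]
finger_gap: 0.0234
```

```bash
python3 look.py; python3 -c "
from h import *
goal(.506-.1659*.131,-.032-.9861*.131,state()['eef_pos'][2],80.45)"
```

```text
[0.5129366  0.00667124 0.14410541] [0.24595914 2.12197607 1.36136879] 0.023369781859916994
side glass 0.0777 nan 251 0 rails 0.0935 436
scene glass 0.0792 0.0791 227 217 rails 0.0951 293
turn [-0.02 -0.   -0.09] shift [ 2.000e-01 -1.703e+02  1.000e-01] cur ang 80.36
  return _methods._mean(a, axis=axis, dtype=dtype,
  ret = ret.dtype.type(ret / rcount)
```

The tray is still 2.3 mm down. Continuing the wipe.

Emit:
{"api": "move_arm", "payload": {
  "motion": [
    [0,0,0,0,-2,0,15],
    [0,0,0,0,-5,0,15],
    [0,0,0,0,-9,0,15],
    [0,0,0,0,-13,0,15],
    [0,0,0,0,-17,0,15],
    [0,0,0,0,-21,0,15],
    [0,0,0,0,-25,0,15],
    [0,0,0,0,-29,0,15],
    [0,0,0,0,-33,0,15],
    [0,0,0,0,-37,0,15],
    [0,0,0,0,-41,0,15],
    [0,0,0,0,-45,0,15],
    [0,0,0,0,-49,0,15],
    [0,0,0,0,-53,0,15],
    [0,0,0,0,-57,0,15],
    [0,0,0,0,-61,0,15],
    [0,0,0,0,-65,0,15],
    [0,0,0,0,-69,0,15],
    [0,0,0,0,-73,0,15],
    [0,0,0,0,-75,0,15]
  ]
}}

```text
clock: 12.45
eef_pos: [0.5004, -0.0673, 0.1441]
ee_rot: [-0.0, 0.084, 0.996, -0.0]
ft_force: [0.7, 1.2, 0.4]
finger_gap: 0.0238
```

```bash
python3 look.py 2>/dev/null; python3 -c "
from h import *
goal(.506-.1659*.131,-.032-.9861*.131,state()['eef_pos'][2],80.45)
im,W=cloud('scene'); a=im[130:270,140:360]; b=cloud('side')[0][180:340,200:400]
save('wipe',np.hstack([cv2.resize(a,(440,280)),cv2.resize(b,(350,280))]))"
```

```text
[ 0.50037658 -0.06725878  0.1440915 ] [0.67278775 1.19812284 0.43773616] 0.023755897084129837
side glass 0.0882 0.0772 227 119 rails 0.0936 360
scene glass 0.081 0.0794 124 218 rails 0.0952 304
turn [-0.02 -0.   -0.09] shift [  0.2 -95.3   0. ] cur ang 80.36
```

View pics/wipe.png

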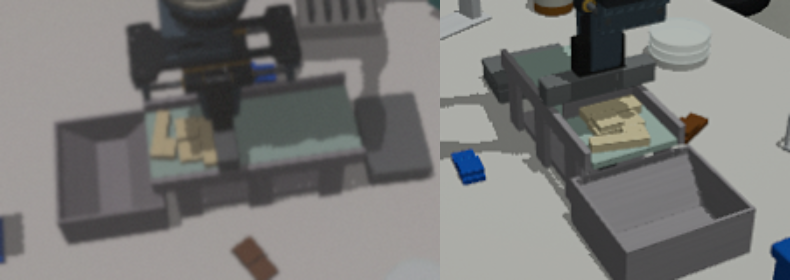

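The wax is bunched in front of the blade in both views (left panel 150–215,140 and right panel 615,120), and the glass behind is clean. Continuing.

Emit:
{"api": "move_arm", "payload": {
  "motion": [
    [0,0,0,0,-2,0,15],
    [0,0,0,0,-5,0,15],
    [0,0,0,0,-9,0,15],
    [0,0,0,0,-13,0,15],
    [0,0,0,0,-17,0,15],
    [0,0,0,0,-21,0,15],
    [0,0,0,0,-25,0,15],
    [0,0,0,0,-29,0,15],
    [0,0,0,0,-33,0,15],
    [0,0,0,0,-37,0,15],
    [0,0,0,0,-41,0,15],
    [0,0,0,0,-45,0,15],
    [0,0,0,0,-49,0,15],
    [0,0,0,0,-53,0,15],
    [0,0,0,0,-57,0,15],
    [0,0,0,0,-61,0,15],
    [0,0,0,0,-65,0,15],
    [0,0,0,0,-69,0,15],
    [0,0,0,0,-72,0,15],
    [0,0,0,0,-73,0,15]
  ]
}}

```text
clock: 14.32
eef_pos: [0.4882, -0.1392, 0.1441]
ee_rot: [0.0, 0.084, 0.996, -0.0]
ft_force: [0.5, 2.5, 1.7]
finger_gap: 0.024
```

```bash
python3 look.py 2>/dev/null; python3 -c "
from h import *
goal(.506-.1659*.131,-.032-.9861*.131,state()['eef_pos'][2],80.45)"
```

```text
[ 0.48822183 -0.13921575  0.14412053] [0.50175343 2.47066739 1.6744276 ] 0.024033512433547725
side glass 0.0853 0.0775 94 155 rails 0.0936 301
scene glass nan 0.0791 0 217 rails 0.0951 324
turn [-0.02 -0.   -0.09] shift [  0.2 -22.5   0. ] cur ang 80.36
```

Emit:
{"api": "move_arm", "payload": {
  "motion": [
    [0,0,0,0,-2,0,15],
    [0,0,0,0,-4,0,15],
    [0,0,0,0,-7,0,15],
    [0,0,0,0,-10,0,15],
    [0,0,0,0,-13,0,15],
    [0,0,0,0,-16,0,15],
    [0,0,0,0,-18,0,15],
    [0,0,0,0,-20,0,15],
    [0,0,0,0,-21,0,15],
    [0,0,0,0,-22,0,15],
    [0,0,0,0,-22.5,0,15],
    [0,0,0,0,-22.5,0,15],
    [0,0,0,0,-22.5,0,15]
  ]
}}

```text
clock: 15.5
eef_pos: [0.4845, -0.161, 0.1441]
ee_rot: [-0.0, 0.084, 0.996, -0.0]
ft_force: [-1.0, 0.8, 2.0]
finger_gap: 0.024
```

```bash
python3 look.py 2>/dev/null; python3 -c "
from h import *
im,W=cloud('scene'); a=im[130:270,140:360]; b=cloud('side')[0][180:340,200:400]
save('end',np.hstack([cv2.resize(a,(440,280)),cv2.resize(b,(350,280))]))"
```

```text
[ 0.48451635 -0.16095718  0.14413311] [-0.98621246  0.79661867  2.04875719] 0.024020043454844143
side glass 0.0776 0.0776 9 149 rails 0.0935 324
scene glass 0.079 0.0792 218 222 rails 0.0951 360
```

View pics/end.png

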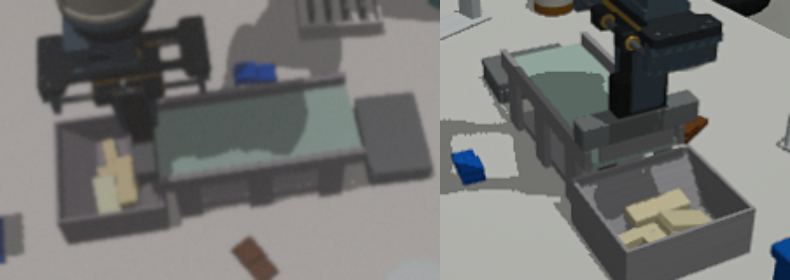

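All three wax pieces are in the bin (left panel ~115,175 and right panel ~665,220), and the tray is clean. Lifting and returning.

Emit:
{"api": "move_arm", "payload": {
  "motion": [
    [0,0,0,0,0,-3,15],
    [0,0,0,0,0,-8,15],
    [0,0,0,0,0,-20,15],
    [0,0,0,0,0,-40,15],
    [0,0,0,0,0,-65,15],
    [0,0,0,0,0,-90,15],
    [0,0,0,0,0,-110,15],
    [0,0,0,0,0,-120,15],
    [0,0,0,0,0,-120,15],
    [0,0,0,0,0,-120,15]
  ]
}}

```text
clock: 16.53
eef_pos: [0.4844, -0.1608, 0.2637]
ee_rot: [0.0, 0.084, 0.996, -0.0]
ft_force: [0.9, 0.6, -2.7]
finger_gap: 0.0235
```

```bash
python3 -c "
from h import *
goal(.5093,.385,.22,102.55)"
```

```text
turn [ -0.     0.   -22.18] shift [ 66.7 542.3  43.7] cur ang 80.37
```

Emit:
{"api": "move_arm", "payload": {
  "motion": [
    [0,0,0,1,10,0,15],
    [0,0,0,4,30,0,15],
    [0,0,-2,8,60,0,15],
    [0,0,-4,12,95,0,15],
    [0,0,-6,16,130,0,15],
    [0,0,-8,20,165,0,15],
    [0,0,-10,24,200,0,15],
    [0,0,-12,28,235,0,15],
    [0,0,-14,33,270,0,15],
    [0,0,-16,38,305,0,15],
    [0,0,-18,42,340,0,15],
    [0,0,-20,46,375,0,15],
    [0,0,-22.2,50,410,0,15],
    [0,0,-22.2,55,445,0,15],
    [0,0,-22.2,60,480,0,15],
    [0,0,-22.2,64,510,10,15],
    [0,0,-22.2,66,532,25,15],
    [0,0,-22.2,66.7,542.3,38,15],
    [0,0,-22.2,66.7,542.3,43.7,15],
    [0,0,-22.2,66.7,542.3,43.7,15]
  ]
}}

```text
clock: 18.2
eef_pos: [0.5079, 0.3842, 0.2175]
ee_rot: [-0.002, -0.11, 0.994, -0.001]
ft_force: [-0.9, -0.4, -2.4]
finger_gap: 0.0239
```

Emit:
{"api": "move_arm", "payload": {
  "motion": [
    [0,0,0,0,0,0,15],
    [0,0,0,0,0,0,15],
    [0,0,0,0,0,0,15]
  ]
}}

```text
clock: 18.45
eef_pos: [0.5099, 0.3841, 0.2213]
ee_rot: [0.001, -0.109, 0.994, 0.0]
ft_force: [0.7, -0.3, -2.3]
finger_gap: 0.024
```

Run:
```python
from h import *
goal(.5093,.385,.104,102.55)
im,W=cloud('wrist'); save('w3',im)
P=W.reshape(-1,3);x,y,z=P.T
# cradle base rectangle and scraper head in this view
for t,a,b in [('headtop',.195,.217),('base',.004,.012),('posts',.06,.078)]:
    m=(z>a)&(z<b)&(abs(x-.508)<.1)&(abs(y-.385)<.05); p=P[m]
    print(t,len(p),cv2.minAreaRect((p[:,:2]*1000).astype(np.float32)) if len(p)>5 else '',np.median(p[:,2]) if len(p) else '')
```

```text
turn [ 0.01  0.06 -0.04] shift [  0.5   0.9 117.3] cur ang 102.51
headtop 2921 ((463.37030029296875, 373.548095703125), (45.130775451660156, 26.015043258666992), 12.300125122070312) 0.21340338429313765
base 816 ((481.290283203125, 378.2655334472656), (117.2269287109375, 60.00354766845703), 11.874424934387207) 0.006936890336566109
posts 94 ((439.2023620605469, 369.0910949707031), (4.972862243652344, 43.574913024902344), 8.503636360168457) 0.06545374932940232
```

View pics/w3.png

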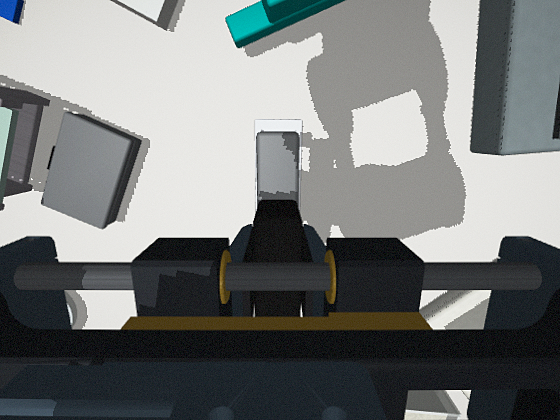

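The wrist view shows the held head (278,165) lined up above the cradle base (278,180), off by 0.7 mm sideways. Lowering.

Emit:
{"api": "move_arm", "payload": {
  "motion": [
    [0,0,0,0.5,0.9,10,15],
    [0,0,0,0.5,0.9,25,15],
    [0,0,0,0.5,0.9,40,15],
    [0,0,0,0.5,0.9,55,15],
    [0,0,0,0.5,0.9,70,15],
    [0,0,0,0.5,0.9,83,15],
    [0,0,0,0.5,0.9,95,15],
    [0,0,0,0.5,0.9,104,15],
    [0,0,0,0.5,0.9,110,15],
    [0,0,0,0.5,0.9,114,15],
    [0,0,0,0.5,0.9,116,15],
    [0,0,0,0.5,0.9,117,15],
    [0,0,0,0.5,0.9,117,15],
    [0,0,0,0.5,0.9,117,15]
  ]
}}

```text
clock: 19.67
eef_pos: [0.509, 0.3859, 0.1039]
ee_rot: [0.0, -0.11, 0.994, 0.0]
ft_force: [0.0, -0.2, -2.3]
finger_gap: 0.0236
```

Emit:
{"api": "move_arm", "payload": {
  "motion": [
    [0,0,0,0,0,0.7,15],
    [0,0,0,0,0,1.4,15],
    [0,0,0,0,0,2,15],
    [0,0,0,0,0,2.5,15],
    [0,0,0,0,0,2.5,15],
    [0,0,0,0,0,2.5,15]
  ]
}}

```text
clock: 20.17
eef_pos: [0.5088, 0.3857, 0.1009]
ee_rot: [-0.0, -0.11, 0.994, -0.0]
ft_force: [-0.5, 1.0, -2.3]
finger_gap: 0.0235
```

Emit:
{"api": "move_arm", "payload": {
  "motion": [
    [0,0,0,0,0,0.3,15],
    [0,0,0,0,0,0.6,15],
    [0,0,0,0,0,0.6,15]
  ]
}}

```text
clock: 20.42
eef_pos: [0.5088, 0.3857, 0.1008]
ee_rot: [0.0, -0.11, 0.994, 0.0]
ft_force: [-2.9, -1.2, 7.4]
finger_gap: 0.0237
```

Seated: the force now pushes up. Opening the fingers gently, then retreating.

Emit:
{"api": "move_arm", "payload": {
  "motion": [
    [0,0,0,0,0,-0.4,15],
    [0,0,0,0,0,-0.4,26],
    [0,0,0,0,0,-0.4,32],
    [0,0,0,0,0,-0.4,45],
    [0,0,0,0,0,-0.4,60],
    [0,0,0,0,0,-0.4,70],
    [0,0,0,0,0,-0.4,70],
    [0,0,0,0,0,-10,70],
    [0,0,0,0,0,-25,70],
    [0,0,0,0,0,-50,70],
    [0,0,0,0,0,-80,70],
    [0,0,0,0,0,-115,70],
    [0,0,0,0,0,-150,70],
    [0,0,0,0,0,-180,70],
    [0,0,0,0,0,-190,70],
    [0,0,0,0,0,-190,70],
    [0,0,0,0,0,-190,70]
  ]
}}

```text
clock: 21.83
eef_pos: [0.5087, 0.3856, 0.2906]
ee_rot: [0.0, -0.11, 0.994, 0.0]
ft_force: [-0.3, -0.4, -0.9]
finger_gap: 0.0702
```

```bash
python3 look.py 2>/dev/null
python3 - <<'E'
from h import *
im,W=cloud('wrist'); P=W.reshape(-1,3);x,y,z=P.T
for t,a,b in [('top',.128,.145),('headtop',.086,.097)]:
    m=(z>a)&(z<b)&(abs(x-.51)<.12)&(abs(y-.38)<.07); p=P[m]
    print(t,len(p),cv2.minAreaRect((p[:,:2]*1000).astype(np.float32)),p[:,2].min(),np.median(p[:,2]),p[:,2].max())
a=cloud('scene')[0][90:260,140:460]; b=cloud('side')[0][100:350,130:420]
save('final',np.hstack([cv2.resize(a,(450,240)),cv2.resize(b,(340,240))]))
E
```

```text
[0.50868653 0.3856455  0.29059069] [-0.28846526 -0.38695302 -0.87694169] 0.07015411016876412
side glass 0.08 0.0799 254 157 rails 0.0936 526
scene glass 0.0814 0.0814 235 221 rails 0.0952 378
top 1123 ((508.1623229980469, 385.1968994140625), (60.05693817138672, 23.187559127807617), 13.037415504455566) 0.12804059315838184 0.13693084116621085 0.13936801638737623
headtop 1080 ((508.03411865234375, 385.4281005859375), (137.61024475097656, 24.984128952026367), 12.1593599319458) 0.08845015550743685 0.09295456811372307 0.09676260128590941
```

View pics/final.png

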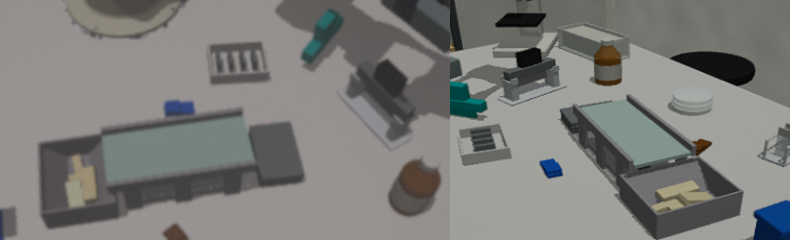

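The final view shows the scraper upright in its cradle (385,90 and 530,75), the wax in the bin (80,180 and 680,195), the tray clean and sprung back, and the bystanders where they were.

```bash
python3 -c "
from rig import hand_in; print(hand_in())"
```

```text
the job is handed in; nothing more can be done
None
```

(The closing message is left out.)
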